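Load the sprung wax die under the leaf spring of the injector

TASK

Load the two-part aluminium die into the bench wax injector: press its sprung upper half down hard with your fingertips so that the die shuts and, still pressing it down, slide it along its guide rails, under the blue bridge and the yellow leaf spring, until its nose is fully home against the brass nozzle. Then let go, so that the leaf spring alone keeps the die shut. Nothing needs gripping: press and push from above, never lift or tip the die, and leave everything else on the bench where it is.

Things in the scene. Friction and masses are not known exactly. Their poses are not given: they have to be found in the camera images.
- station: bench wax injector with its die station, fixed. Origin: on the table under the die bed; +x is the way the die slides, to the nozzle; z up. Grey bed 130 mm wide, top 24 mm above the table, x = -200 to +135 mm. Two dark guide rails 12 mm high, 10 wide, 62 mm apart inside, x = -195 to +85. From x = 116 on: aluminium block 84 mm high, from 150 on: white housing and round wax pot, 300 mm high
- nozzle (a point): centre of the flat face of the brass nozzle, 18 mm across, that stops the die: at x = +100 mm, y = 0 on the station, 10 mm above the bed. Axes as the station's
- bridge (a point): middle of the lower entry edge of the fixed blue bridge, under which the die must pass: at x = +34 mm, y = 0 on the station, 33 mm above the bed. Axes as the station's. The bridge crosses the bed from here to x = 50 mm, is 112 mm wide over its posts, and its screw heads reach 77 mm above the table
- leaf (a joint): angle by which the yellow spring-steel leaf is lifted (0 = rest). Clamped under the bridge, 26 mm wide, it runs 44 mm on towards the nozzle, sloping down; at rest its rolled tip (station x = 92 mm) is 26 mm above the bed, lower than the shut die, which slides under and lifts it about 0.09 rad. It bears down with about 5 N at the start and 12 N on the shut die
- die: lower half of the loose aluminium die (whole die about 0.5 kg): 140 mm long (x) x 60 wide (y) x 18 high. Origin: centre of its underside, on the bed; +x towards its nose, which faces the nozzle. It stands between the rails with 1 mm of play on each side, nose 16 to 80 mm short of the bridge; oiled, friction on the bed about 0.3
- die_nose (a point): centre of the sprue hole in the front face of the lower half: 70 mm ahead of the die's origin, 10 mm above its underside. Fully home it meets point nozzle
- die_top (a joint): how far the upper half (140 x 60 x 12 mm, on guide pins and parting springs above the lower half) is pressed down: 0 = parted, its top face 37 mm above the bed, too high for the bridge; 0.007 m = shut, top face 30 mm above the bed. It takes about 5 N to begin and 10 N to shut it
- die_pad (a point): middle of the black finger pad on the upper half's top face, 41 mm behind the die's origin; goes down with the upper half. Pad 54 mm long (x) x 52 wide. Ahead of it, across the die, stands a red rib 56 mm long, 8 thick, 10 high, for the fingertips to push against; its rear face is 29 mm ahead of this point. With the die home the rib's front is 8 mm short of the bridge
- ring_a: loose green wax ring standing flat beside the station, 60 mm across, 30 mm high, hole 48 mm; origin at the centre of its underside. Leave alone
- ring_b: another such green wax ring, on the other side of the station. Leave alone
- ring_c: another such green wax ring, near the tail end of the station. Leave alone
- spatula: wax spatula, 190 mm long, lying on the bench beside the station. Leave alone
- spray: blue release-agent can, 52 mm across, 150 mm high, origin under its middle. Leave alone
- tree: green wax tree: cone-footed post 200 mm high with four rings on arms, 170 mm wide, origin under its foot. Leave alone
- brush: brush, 180 mm long, lying on the bench. Leave alone

How it is judged:
By the outcome, as a careful person would: the job done as asked, in the order asked, and still so for the second after the job is handed in, with the robot touching nothing.
It also fails if it takes over 42 s, if anything falls off the work surface, if the arm or the gripper's body presses on something with over 40 N, if the wrist force passes 120 N, or if a joint passes its speed limit or range.

ROBOT

A 6-joint arm with a two-finger parallel gripper is mounted at the origin on the work surface. World frame = base frame: x ahead of the robot, y to its left, z up, the work surface at z = 0. Lengths are in m, angles in degrees, forces in N, time in s.
With the tool pointing down it reaches from about 0.25 to 0.725 m from the base axis. Payload 9.7 kg.
Tool frame: the origin (TCP) lies between the finger pads; the fingertips stand 25 mm ahead of it and the grasp point (between the pads) lies 6 mm ahead of it; z points along the fingers, y is the line along which they close (so a half turn about z gives the same grasp; the last joint's range is limited). The gripper opens to 85 mm and grips with 20 to 120 N. Pads are 22 mm wide; open, the fingers measure 114 mm over their backs; the gripper's body (76 mm by 85 mm) begins 54 mm behind the grasp point. The pads swing forward as they close: fully open they stand 13 mm farther back than shut.
Start: joints at [-68.411, 4.979, 10.078, 95.1, 0, 90], TCP at [0.202, -0.511, 0.256] pointing down, gripper open.
Joint ranges: [-179.16, 179.16], [-48.56, 103.87], [-65.8, 70.77], [-126.05, 130.52], [-82.76, 87.17], [-180, 180]. Speed limits (degrees/s): [127.2, 127.2, 147.25, 180, 180, 180].

INTERFACE

Orientations are given as [roll, pitch, yaw] about the fixed x, y, z axes, in that order (R = Rz(yaw) Ry(pitch) Rx(roll)).
In Python, from workcell import bot, cam, order gives the robot as it stands (bot), with the cameras (cam) and the job (order).
- The arm moves only by the shell command python3 drive.py 'ROWS' [FORCE]. ROWS is one flat JSON list of numbers that holds 1 to 5 rows one after another, with no inner brackets; each row has 5 numbers: dx, dy, dz in normalised numbers (1 is 500 mm), then a turn about the tool's z in parts of the range, where 1.0 means 180 degrees, then the finger opening in m; each row is the pose to reach, as a shift and turn from the pose commanded when the command began, along the tool's axes at that moment; what a row does not reach only later rows make up. A row lasts 1/12 s, in which the tool goes at most 0.0417 m and 7.16 degrees, less where a joint would pass 70% of its speed; a pose out of reach is approached as far as the arm can. The fingers move at their own pace and stop on an object; FORCE is the grip in N (left out, the last holds). Time passes only in rows, so rows that do not move let the fingers close. It prints the time, the measured TCP pose, the force, the opening and the grip force at its end. A shift or turn number past 1, either way, is cut back to 1. Input that does not fit is refused with a message, and nothing moves.
- bot.get_obs(): the state, without advancing time (a new reading comes with each control period).
- cam.camera(name): name is "scene" or "top" or "wrist"; returns the picture (400x640x3 uint8, blue, green, red); there is no depth.
- cam.camera_info(name): a dict with "mtx" (3x3 intrinsics, pixels), "k1" (the pictures are not rectified: a ray, as slopes to the right and down, at radius r is drawn at 1 + k1 r^2 times it, then the intrinsics apply), "extrinsics" (4x4, takes a point from camera to world coordinates). Camera axes: x right, y down, z forward; pixel columns grow to the right and rows downward; lengths in m; the calibration is good to about 2 mm. A picture is of the moment at which its call begins: read the wrist's pose just before it. camera_info takes no time and is no camera call; for the wrist camera it gives the pose at the moment of the call.
- order.job_done(): hands the job in; it is judged then, once.
The state is a dict: "time": time; "q": joint angles; "qd": joint speeds; "joint_efforts": joint torques, N m; "ee_pos": TCP position; "tcp_rot": TCP orientation; "wrist_force": force on the tool from outside, world axes, zero at the start; "torque": the same for the moment, N m; "opening": finger opening in m; "grasp_force": force on a finger pad.
Only numpy, scipy, OpenCV 4.12 (cv2) and the standard library are available. Lean on these libraries where they do the work, as an engineer would, in place of code of your own. Each camera call takes 0.05 s, during which the arm holds its last target. There are 200 camera calls.

## Working session

There is one attempt and no reset: what is moved stays moved. The work goes in short steps, Python scripts to look and compute and a shell command to move; the robot and the scene stay as the last step left them, time stands still between calls to the robot, and variables do not carry over. Pictures are saved under pics/ and viewed, at most 10 in all, crops included, and the job is handed in when it is done.

```bash
ls; mkdir -p pics; python3 - <<'E'
from workcell import bot, cam, order
import cv2,numpy as np
o=bot.get_obs();print(o)
a=cam.camera("scene");b=cam.camera("top")
cv2.imwrite("pics/scene.png",a);cv2.imwrite("pics/top.png",b)
for n in("scene","top"):print(n,cam.camera_info(n))
E
```

```text
drive.py
pics
workcell.py
{'time': 0.0, 'q': array([-6.84091040e+01,  5.00995034e+00,  1.00331335e+01,  9.50997326e+01,
        5.28191247e-04,  8.99985797e+01]), 'qd': array([-0.00415114, -0.08997846,  0.0024201 , -0.06464674,  0.03593916,
        0.02006076]), 'joint_efforts': array([-1.72982192e-03, -5.20392501e+01,  4.64798784e+01,  1.66348089e-02,
       -5.12497513e-05, -1.74870627e-05]), 'ee_pos': array([ 0.20231339, -0.5112161 ,  0.25558226]), 'tcp_rot': array([-1.79923451e+02, -5.30088339e-04,  2.15923156e+01]), 'wrist_force': array([-0.47648379, -0.16563397, -1.25202998]), 'torque': array([-0.01534177,  0.05967004,  0.01388201]), 'grasp_force': 0.0, 'opening': 0.0852549422977366}
scene {'mtx': array([[458.39016888,   0.        , 311.14945511],
       [  0.        , 458.39016888, 208.29880283],
       [  0.        ,   0.        ,   1.        ]]), 'k1': 0.016121845273034195, 'extrinsics': array([[-4.37740598e-02,  7.17777768e-01, -6.94894889e-01,
         1.33742331e+00],
       [ 9.98879745e-01,  1.89306733e-02, -4.33691567e-02,
        -1.31604255e-04],
       [-1.79745884e-02, -6.96014874e-01, -7.17802347e-01,
         8.39258702e-01],
       [ 0.00000000e+00,  0.00000000e+00,  0.00000000e+00,
         1.00000000e+00]])}
top {'mtx': array([[399.53417159,   0.        , 318.10041389],
       [  0.        , 399.53417159, 202.78043697],
       [  0.        ,   0.        ,   1.        ]]), 'k1': -0.09729708967128743, 'extrinsics': array([[-0.02478541, -0.97962582,  0.1992961 ,  0.35930449],
       [-0.99968776,  0.02492035, -0.00183174, -0.03864484],
       [-0.00317211, -0.19927928, -0.9799376 ,  1.21377498],
       [ 0.        ,  0.        ,  0.        ,  1.        ]])}
```

View pics/scene.png

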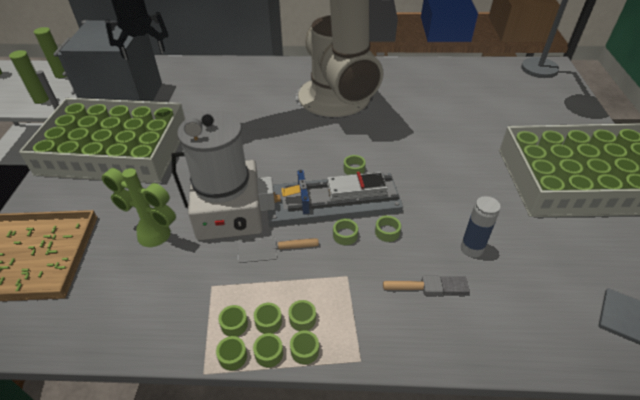

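View pics/top.png

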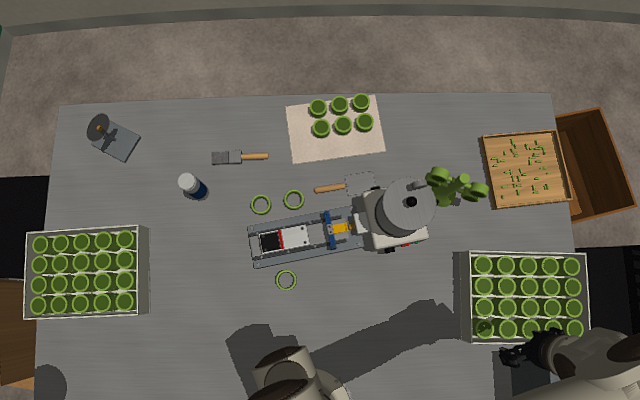

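The scene view shows the station mid-bench, with its nozzle end to the left in the image and the pad/rib at about (372,182). In the top view the pad is at (270,240), the red rib at (284,238), the blue bridge at (327,229) and the yellow leaf at (342,228).

```bash
cat > h.py <<'E'
import cv2,numpy as np
def ray(info,uv):
    K=info["mtx"];d=(np.array(uv,float)-K[:2,2])/K[0,0]
    u=d.copy()
    for _ in range(20): u=d/(1+info["k1"]*(u@u))
    E=info["extrinsics"];r=E[:3,:3]@np.r_[u,1];return E[:3,3],r/np.linalg.norm(r)
def onz(info,uv,z):
    p,r=ray(info,uv);return p+r*(z-p[2])/r[2]
def tri(rs):
    A=sum(np.eye(3)-np.outer(r,r) for p,r in rs);b=sum((np.eye(3)-np.outer(r,r))@p for p,r in rs)
    x=np.linalg.solve(A,b);return x,[np.linalg.norm(np.cross(x-p,r)) for p,r in rs]
def proj(info,X):
    E=info["extrinsics"];c=E[:3,:3].T@(np.array(X)-E[:3,3]);d=c[:2]/c[2];d=d*(1+info["k1"]*(d@d));return d*info["mtx"][0,0]+info["mtx"][:2,2]
def blobs(img,lo,hi,roi,mn=15):
    x0,y0,x1,y1=roi;h=cv2.cvtColor(img[y0:y1,x0:x1],cv2.COLOR_BGR2HSV);m=cv2.inRange(h,np.array(lo),np.array(hi))
    n,l,s,c=cv2.connectedComponentsWithStats(m)
    out=[]
    for i in range(1,n):
        if s[i,4]>=mn:
            cs,_=cv2.findContours((l==i).astype('uint8'),0,1);r=cv2.minAreaRect(cs[0])
            out.append((s[i,4],(c[i]+[x0,y0]).round(1),(cv2.boxPoints(r)+[x0,y0]).round(1).tolist()))
    return out
E
python3 - <<'E'
import cv2,numpy as np
from h import *
S=cv2.imread("pics/scene.png");T=cv2.imread("pics/top.png")
for n,im,roi in(("S",S,(265,160,410,230)),("T",T,(240,195,375,275))):
    for k,lo,hi in(("red",(0,120,60),(8,255,255)),("red2",(172,120,60),(180,255,255)),("yel",(15,120,80),(32,255,255)),("blue",(100,120,40),(125,255,255)),("black",(0,0,0),(180,90,45))):
        for b in blobs(im,lo,hi,roi):print(n,k,*b)
x0,y0=265,160
a=cv2.resize(S[160:230,265:410],None,fx=5.4,fy=5.4,interpolation=cv2.INTER_CUBIC)[:300*2]
b=cv2.resize(T[195:275,240:380],None,fx=5,fy=5,interpolation=cv2.INTER_CUBIC)
cv2.imwrite("pics/sc.png",a);cv2.imwrite("pics/tc.png",b)
E
```

```text
S red 52 [360.3 179.3] [[356.4, 172.2], [359.4, 171.2], [364.5, 186.5], [361.5, 187.5]]
S yel 138 [290.4 190.1] [[280.8, 188.3], [298.7, 184.4], [300.3, 191.9], [282.4, 195.8]]
S yel 29 [276.9 197.6] [[275.0, 195.0], [279.0, 195.0], [279.0, 200.0], [275.0, 200.0]]
S blue 31 [300.5 175.3] [[298.0, 172.0], [303.0, 172.0], [303.0, 178.0], [298.0, 178.0]]
S blue 34 [303.7 193.5] [[302.0, 190.0], [306.0, 190.0], [306.0, 200.0], [302.0, 200.0]]
S black 187 [372.1 180.2] [[362.7, 175.5], [381.2, 173.4], [382.4, 184.5], [364.0, 186.6]]
T red 51 [280.4 238.9] [[277.5, 230.1], [279.9, 229.6], [283.3, 248.0], [280.8, 248.4]]
T yel 154 [341.  227.6] [[331.7, 224.7], [349.8, 221.0], [351.6, 230.1], [333.5, 233.7]]
T blue 65 [327.  217.6] [[324.0, 211.0], [330.0, 211.0], [330.0, 223.0], [324.0, 223.0]]
T blue 73 [331.9 241.4] [[328.0, 235.0], [333.7, 234.0], [336.3, 248.2], [330.6, 249.3]]
T black 286 [269.7 241.4] [[259.3, 234.8], [277.0, 231.6], [280.0, 248.3], [262.4, 251.5]]
```

View pics/tc.png

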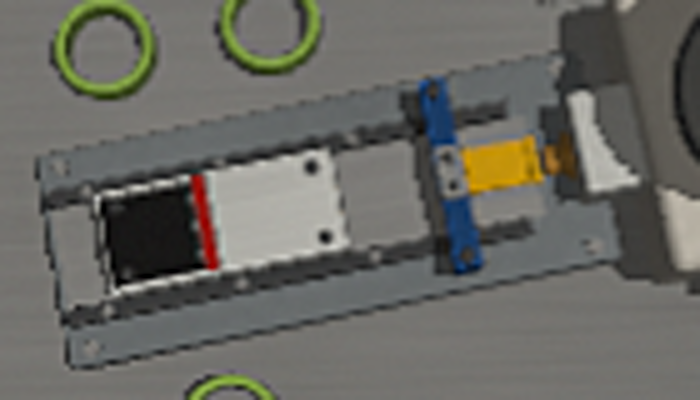

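View pics/sc.png

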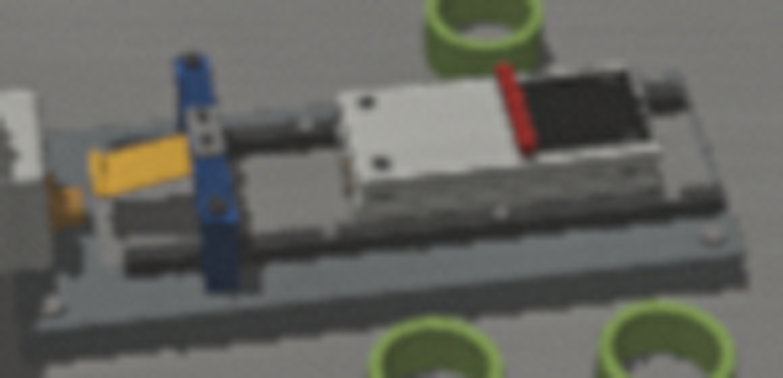

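The top crop shows the bed tail corners at about (248,226) and (254,269), with the die nose edge near (308,235), well short of the bridge. The scene crop shows the same, with nothing in the way.

```bash
python3 - <<'E'
from workcell import bot, cam, order
from h import *
I={n:cam.camera_info(n) for n in("scene","top")}
def t(n,s,tp):
    x,e=tri([ray(I["scene"],s),ray(I["top"],tp)]);print(n,x.round(4),np.round(e,4));return x
pad=t("pad",(372.3,180.2),(269.7,241.4));lf=t("leaf",(290.4,190.1),(341,227.6));
t("rib",(360.3,179.3),(280.4,238.9))
T=I["top"];c=lambda x,y,z:onz(T,(240+x/5,195+y/5),z)
def ang(a,b):d=b-a;return np.degrees(np.arctan2(d[1],d[0])).round(2),np.linalg.norm(d[:2]).round(4)
A=c(38,157,.024);B=c(69,369,.024);C=c(615,262,.024)
print("bed",A,B,C,"tail",ang(B,A),"side",ang(B,C))
pt=onz(T,(269.7,241.4),.062);l=onz(T,(341,227.6),.056)
print("pad z",pt,"scene",onz(I["scene"],(372.3,180.2),.062),"pad-leaf",ang(pt,l))
print("rib top",onz(T,(280.4,238.9),.069))
# die side edges / rails
print("die rear",c(100,245,.061),"nose",c(335,200,.061),ang(c(100,245,.061),c(335,200,.061)))
print("die corners", [c(*p,.061).round(4) for p in((95,200),(110,292),(333,150),(350,245))])
print("bridge ends",c(432,82,.07),c(468,268,.07))
E
```

```text
pad [0.4831 0.1018 0.062 ] [0.0002 0.0002]
leaf [ 0.5188 -0.1037  0.057 ] [0.0021 0.0021]
rib [0.4888 0.0706 0.0695] [0.0004 0.0004]
bed [0.53404316 0.17339362 0.024     ] [0.40698829 0.15411369 0.024     ] [ 0.46234554 -0.17115346  0.024     ] tail (np.float64(8.63), np.float64(0.1285)) side (np.float64(-80.34), np.float64(0.3299))
pad z [0.48313564 0.10199983 0.062     ] scene [0.48311331 0.10159636 0.062     ] pad-leaf (np.float64(-80.19), np.float64(0.2109))
rib top [0.48888251 0.07026251 0.069     ]
die rear [0.4763331  0.13030786 0.061     ] nose [ 0.49927838 -0.00626566  0.061     ] (np.float64(-80.46), np.float64(0.1385))
die corners [array([0.5026, 0.1333, 0.061 ]), array([0.4491, 0.1245, 0.061 ]), array([ 0.5286, -0.0057,  0.061 ]), array([ 0.4729, -0.0144,  0.061 ])]
bridge ends [ 0.56573049 -0.06428184  0.07      ] [ 0.45718209 -0.0817608   0.07      ]
```

The rows are not in the units I measure in: shifts go in shares of 500 mm and turns go in shares of 180 degrees. I convert before sending: -0.119 m is -0.238, 0.0715 m is 0.143.

```bash

python3 drive.py '[0.03, -0.048, 0, 0, 0.085, 0.058, -0.096, 0, 0, 0.085, 0.086, -0.144, 0, 0, 0.085, 0.114, -0.192, 0, 0, 0.085, 0.143, -0.238, 0, 0, 0.085]'
python3 drive.py '[0.03, -0.048, 0, 0, 0.085, 0.058, -0.096, 0, 0, 0.085, 0.086, -0.144, 0, 0, 0.085, 0.114, -0.192, 0, 0, 0.085, 0.143, -0.238, 0, 0, 0.085]'
python3 drive.py '[0.03, -0.048, 0, 0, 0.085, 0.058, -0.096, 0, 0, 0.085, 0.086, -0.144, 0, 0, 0.085, 0.114, -0.192, 0, 0, 0.085, 0.143, -0.238, 0, 0, 0.085]'
python3 - <<'E'
from workcell import bot, cam, order
import numpy as np
o=bot.get_obs();y=np.radians(o["tcp_rot"][2]);print(o["ee_pos"],o["tcp_rot"])
E=cam.camera_info("wrist")["extrinsics"];d=E[:3,3]-o["ee_pos"]
print("cam in tool",d@[np.cos(y),np.sin(y),0],d@[np.sin(y),-np.cos(y),0],-d[2])
E
```

```text
time: 0.52
ee_pos: [0.2249, -0.3731, 0.2559]
tcp_rot: [-180.0, 0.0, 21.6]
wrist_force: [0.0, 0.4, 0.6]
opening: 0.0851
grasp_force: 0.0
time: 0.93
ee_pos: [0.2475, -0.2361, 0.2561]
tcp_rot: [-180.0, 0.0, 21.6]
wrist_force: [0.8, 0.9, -0.1]
opening: 0.0849
grasp_force: 0.0
time: 1.35
ee_pos: [0.2701, -0.0992, 0.2562]
tcp_rot: [180.0, -0.0, 21.6]
wrist_force: [0.8, 0.6, -0.3]
opening: 0.085
grasp_force: 0.0
[ 0.27009914 -0.09923688  0.25619497] [ 1.79995713e+02 -9.15177410e-03  2.15617321e+01]
cam in tool 0.07919689228075072 -0.000310029629367041 -0.11801962033068919
```

In the tool's units: 0.135 m is 0.27, 0.108 m is 0.216.

```bash

python3 drive.py '[0.054, -0.02, 0, 0, 0.015, 0.108, -0.04, 0, 0, 0.015, 0.162, -0.06, 0, 0, 0.015, 0.216, -0.08, 0, 0, 0.015, 0.27, -0.1, 0, 0, 0.015]'
python3 drive.py '[0.054, -0.02, 0, -0.0389, 0.015, 0.108, -0.04, 0, -0.0778, 0.015, 0.162, -0.06, 0, -0.1167, 0.015, 0.216, -0.08, 0, -0.1556, 0.015, 0.27, -0.098, 0, -0.1944, 0.015]'
python3 drive.py '[0, 0, 0.02, -0.0389, 0.015, 0, 0, 0.04, -0.0778, 0.015, 0, 0, 0.06, -0.1167, 0.015, 0, 0, 0.08, -0.1556, 0.015, 0, 0, 0.08, -0.1944, 0.015]'
python3 drive.py '[0, 0, 0.02, -0.0222, 0.015, 0, 0, 0.04, -0.045, 0.015, 0, 0, 0.04, -0.045, 0.015, 0, 0, 0.04, -0.045, 0.015]'
python3 - <<'E'
from workcell import bot, cam, order
import cv2,numpy as np
o=bot.get_obs();print(o["ee_pos"],o["tcp_rot"],o["wrist_force"],o["opening"])
cv2.imwrite("pics/w1.png",cam.camera("wrist"));cv2.imwrite("pics/t2.png",cam.camera("top"))
E
```

```text
time: 1.77
ee_pos: [0.3783, -0.003, 0.2561]
tcp_rot: [180.0, 0.0, 21.6]
wrist_force: [0.1, -0.8, 0.7]
opening: 0.0252
grasp_force: 0.0
time: 2.18
ee_pos: [0.4859, 0.0922, 0.2558]
tcp_rot: [-180.0, 0.0, 57.0]
wrist_force: [-0.3, -0.0, 0.6]
opening: 0.0152
grasp_force: 0.0
time: 2.6
ee_pos: [0.4844, 0.0908, 0.2138]
tcp_rot: [-179.8, 0.0, 91.9]
wrist_force: [-0.5, -0.5, -0.3]
opening: 0.0151
grasp_force: 0.0
time: 2.93
ee_pos: [0.4847, 0.0908, 0.1958]
tcp_rot: [-179.9, 0.0, 99.6]
wrist_force: [-0.2, -0.6, 0.9]
opening: 0.0149
grasp_force: 0.0
[0.48470816 0.09078247 0.19582492] [-1.79919424e+02  2.90035056e-03  9.95630952e+01] [-0.20718363 -0.62939872  0.91822739] 0.014886969505199141
```

View pics/w1.png

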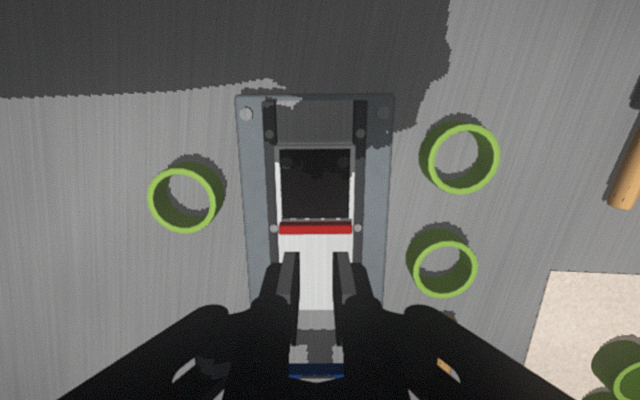

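The wrist view shows the pad centred at about (315,185), the rib at about (315,228) and the fingertips straddling the die axis, with nothing in between.

```bash
python3 - <<'E'
from workcell import bot, cam, order
from h import *
W=cam.camera_info("wrist");im=cv2.imread("pics/w1.png");o=bot.get_obs()
u=np.array([np.cos(np.radians(-80.35)),np.sin(np.radians(-80.35))]);v=np.array([-u[1],u[0]])
for b in blobs(im,(0,120,60),(8,255,255),(240,200,390,250)):print(b)
for n,uv,z in(("pad edge rear",(316,149.5),.062),("pad front",(316,218.5),.062),("pad",(315.5,184),.062),("ribL",(279,228),.070),("ribR",(352,228),.070),("rib rear",(315.5,223),.071),("bed rearL",(237,96),.024),("bed rearR",(394,95),.024)):
    p=onz(W,uv,z);d=p[:2]-o["ee_pos"][:2];print(n,p.round(4),"rel tcp along/left",(d@u).round(4),(d@v).round(4))
E
```

```text
(np.int32(760), array([315.6, 228. ]), [[279.0, 222.0], [351.0, 222.0], [351.0, 233.0], [279.0, 233.0]])
pad edge rear [0.4799 0.1285 0.062 ] rel tcp along/left -0.038 0.0011
pad front [0.4888 0.0755 0.062 ] rel tcp along/left 0.0158 0.001
pad [0.4838 0.1028 0.062 ] rel tcp along/left -0.012 0.0007
ribL [0.4618 0.0662 0.07  ] rel tcp along/left 0.0205 -0.0272
ribR [0.5166 0.0754 0.07  ] rel tcp along/left 0.0206 0.0284
rib rear [0.4885 0.0752 0.071 ] rel tcp along/left 0.0161 0.0006
bed rearL [0.4114 0.1543 0.024 ] rel tcp along/left -0.0749 -0.0621
bed rearR [0.5354 0.1759 0.024 ] rel tcp along/left -0.0754 0.0637
```

In the tool's units: 0.095 m is 0.19, 0.0007 m is 0.0014, 0.1 degrees is 0.0006.

```bash

python3 drive.py '[0, 0.0014, 0.05, 0.0006, 0.015, 0, 0.0014, 0.1, 0.0006, 0.015, 0, 0.0014, 0.15, 0.0006, 0.015, 0, 0.0014, 0.19, 0.0006, 0.015, 0, 0.0014, 0.19, 0.0006, 0.015]'
python3 drive.py '[0, 0, 0.006, 0, 0.015, 0, 0, 0.012, 0, 0.015, 0, 0, 0.018, 0, 0.015, 0, 0, 0.024, 0, 0.015, 0, 0, 0.024, 0, 0.015]'
python3 drive.py '[0, 0, 0.002, 0, 0.015, 0, 0, 0.004, 0, 0.015, 0, 0, 0.006, 0, 0.015, 0, 0, 0.008, 0, 0.015, 0, 0, 0.008, 0, 0.015]'
```

```text
time: 3.45
ee_pos: [0.4841, 0.0906, 0.0979]
tcp_rot: [-179.7, 0.0, 99.5]
wrist_force: [-0.8, -1.7, 0.3]
opening: 0.0151
grasp_force: 0.0
time: 3.87
ee_pos: [0.486, 0.091, 0.0895]
tcp_rot: [180.0, -0.0, 99.6]
wrist_force: [-0.5, -0.1, -0.1]
opening: 0.015
grasp_force: 0.0
time: 4.28
ee_pos: [0.4859, 0.091, 0.0856]
tcp_rot: [180.0, -0.0, 99.6]
wrist_force: [-2.0, -0.3, 5.6]
opening: 0.0152
grasp_force: 2.6
```

In the tool's units: 0.004 m is 0.008, 0.003 m is 0.006.

```bash

python3 drive.py '[0, 0, 0.002, 0, 0.015, 0, 0, 0.004, 0, 0.015, 0, 0, 0.006, 0, 0.015, 0, 0, 0.008, 0, 0.015, 0, 0, 0.008, 0, 0.015]'
python3 drive.py '[0, 0, 0.002, 0, 0.015, 0, 0, 0.004, 0, 0.015, 0, 0, 0.006, 0, 0.015, 0, 0, 0.006, 0, 0.015]'
python3 drive.py '[0, 0, 0.001, 0, 0.015, 0, 0, 0.002, 0, 0.015, 0, 0, 0.002, 0, 0.015]'
```

```text
time: 4.7
ee_pos: [0.4859, 0.091, 0.082]
tcp_rot: [180.0, 0.0, 99.6]
wrist_force: [-3.6, -0.4, 7.4]
opening: 0.0151
grasp_force: 4.0
time: 5.03
ee_pos: [0.486, 0.091, 0.0794]
tcp_rot: [179.9, -0.0, 99.6]
wrist_force: [-3.0, -0.0, 10.5]
opening: 0.0153
grasp_force: 4.9
time: 5.28
ee_pos: [0.486, 0.091, 0.0792]
tcp_rot: [179.9, -0.0, 99.6]
wrist_force: [-6.1, -1.0, 16.9]
opening: 0.0153
grasp_force: 8.5
```

In the tool's units: 0.001 m is 0.002, 0.0005 m is 0.001.

```bash

python3 drive.py '[0, 0, 0.001, 0, 0.015, 0, 0, 0.002, 0, 0.015, 0, 0, 0.002, 0, 0.015]'
python3 drive.py '[-0.002, 0, 0, 0, 0.015, -0.004, 0, 0, 0, 0.015, -0.006, 0, 0, 0, 0.015, -0.008, 0, 0, 0, 0.015, -0.008, 0, 0, 0, 0.015]'
```

```text
time: 5.53
ee_pos: [0.4862, 0.0911, 0.0791]
tcp_rot: [179.9, -0.0, 99.6]
wrist_force: [-8.6, -1.6, 25.0]
opening: 0.0151
grasp_force: 12.1
time: 5.95
ee_pos: [0.4874, 0.0885, 0.0792]
tcp_rot: [179.8, -0.2, 99.6]
wrist_force: [-7.3, 7.1, 21.7]
opening: 0.0149
grasp_force: 10.7
```

In the tool's units: -0.015 m is -0.03, -0.012 m is -0.024.

```bash

python3 drive.py '[-0.006, 0, 0.0006, 0, 0.015, -0.012, 0, 0.0006, 0, 0.015, -0.018, 0, 0.0006, 0, 0.015, -0.024, 0, 0.0006, 0, 0.015, -0.03, 0, 0.0006, 0, 0.015]'
python3 drive.py '[-0.006, 0, 0, 0, 0.015, -0.012, 0, 0, 0, 0.015, -0.018, 0, 0, 0, 0.015, -0.024, 0, 0, 0, 0.015, -0.03, 0, 0, 0, 0.015]'
python3 - <<'E'
from workcell import bot, cam, order
import cv2
cv2.imwrite("pics/w2.png",cam.camera("wrist"));print(cam.camera_info("wrist")["extrinsics"][:3,3])
E
```

```text
time: 6.37
ee_pos: [0.4899, 0.0739, 0.0791]
tcp_rot: [179.7, -0.2, 99.7]
wrist_force: [-6.6, 8.8, 23.7]
opening: 0.0148
grasp_force: 11.8
time: 6.78
ee_pos: [0.4926, 0.059, 0.0792]
tcp_rot: [179.7, -0.2, 99.7]
wrist_force: [-6.5, 9.1, 23.5]
opening: 0.0147
grasp_force: 11.7
[0.47934454 0.13620314 0.19738759]
```

View pics/w2.png

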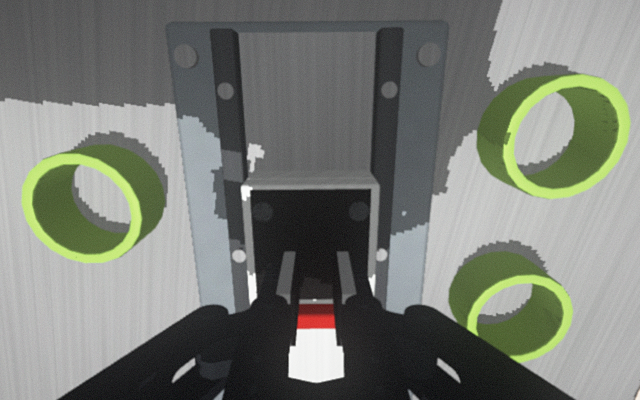

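The wrist view shows the fingers on the pad, and the die sliding squarely between the rails. Its rear edge is at row ~184 and the rib at row ~315.

In the tool's units: -0.02 m is -0.04, -0.016 m is -0.032.

```bash
python3 - <<'E'
from workcell import bot, cam, order
from h import *
W=cam.camera_info("wrist");o=bot.get_obs()
u=np.array([np.cos(np.radians(-80.35)),np.sin(np.radians(-80.35))])
for n,uv,z in(("pad rear",(312,190),.055),("rib top rear",(316,304),.064),("bed rear",(307,22),.024)):
    p=onz(W,uv,z);print(n,p.round(4),((p[:2]-o["ee_pos"][:2])@u).round(4))
E
python3 drive.py '[-0.008, 0, 0, 0, 0.015, -0.016, 0, 0, 0, 0.015, -0.024, 0, 0, 0, 0.015, -0.032, 0, 0, 0, 0.015, -0.04, 0, 0, 0, 0.015]'
python3 drive.py '[-0.008, 0, 0, 0, 0.015, -0.016, 0, 0, 0, 0.015, -0.024, 0, 0, 0, 0.015, -0.032, 0, 0, 0, 0.015, -0.04, 0, 0, 0, 0.015]'
```

```text
pad rear [0.4853 0.0967 0.055 ] -0.0388
rib top rear [0.4954 0.0474 0.064 ] 0.0115
bed rear [0.4715 0.165  0.024 ] -0.1085
time: 7.25
ee_pos: [0.4961, 0.0391, 0.0791]
tcp_rot: [179.7, -0.2, 99.7]
wrist_force: [-4.3, 9.5, 22.0]
opening: 0.015
grasp_force: 11.4
time: 7.67
ee_pos: [0.4996, 0.0193, 0.0791]
tcp_rot: [179.7, -0.1, 99.6]
wrist_force: [-4.3, 8.6, 22.3]
opening: 0.0153
grasp_force: 11.1
```

In the tool's units: -0.02 m is -0.04, -0.016 m is -0.032.

```bash

python3 drive.py '[-0.008, 0, 0.0004, 0, 0.015, -0.016, 0, 0.0008, 0, 0.015, -0.024, 0, 0.0008, 0, 0.015, -0.032, 0, 0.0008, 0, 0.015, -0.04, 0, 0.0008, 0, 0.015]'
python3 drive.py '[-0.008, 0, 0, 0, 0.015, -0.016, 0, 0, 0, 0.015, -0.024, 0, 0, 0, 0.015, -0.032, 0, 0, 0, 0.015, -0.04, 0, 0, 0, 0.015]'
python3 - <<'E'
from workcell import bot, cam, order
import cv2
for n in("scene","top"):
    im=cam.camera(n);cv2.imwrite(f"pics/{n}3.png",im)
    c=im[160:230,265:410] if n=="scene" else im[195:275,240:380]
    a=cv2.resize(c,(700,300 if n=="scene" else 300),interpolation=cv2.INTER_CUBIC)
    globals()[n]=a
import numpy as np
cv2.imwrite("pics/c3.png",np.vstack([scene,top]))
E
```

```text
time: 8.08
ee_pos: [0.503, -0.0004, 0.0791]
tcp_rot: [179.7, -0.1, 99.7]
wrist_force: [-5.1, 9.3, 25.1]
opening: 0.0149
grasp_force: 12.5
time: 8.5
ee_pos: [0.5067, -0.0192, 0.0792]
tcp_rot: [179.6, -0.3, 99.7]
wrist_force: [-3.2, 16.6, 24.3]
opening: 0.0152
grasp_force: 14.5
```

View pics/c3.png

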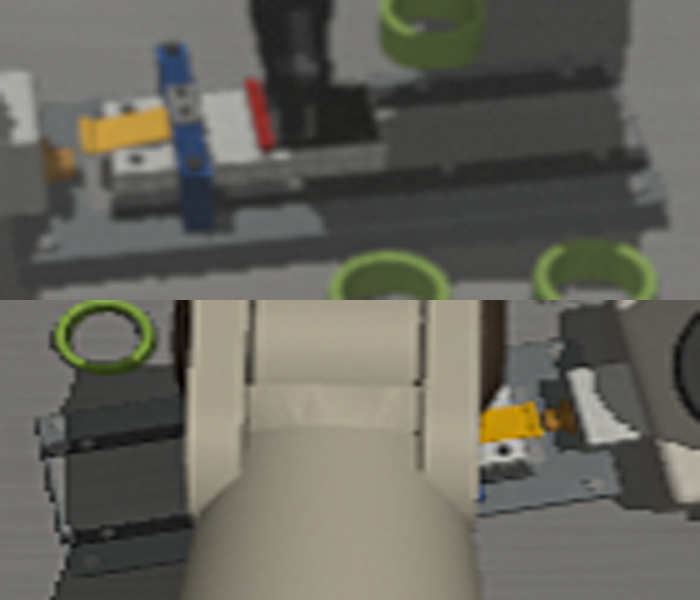

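The scene crop shows the die's nose under the bridge and leaf, with roughly 15–20 mm left to the nozzle. The fingers are close behind the rib.

In the tool's units: -0.01 m is -0.02, -0.008 m is -0.016.

```bash

python3 drive.py '[-0.004, 0, 0.0004, 0, 0.015, -0.008, 0, 0.0008, 0, 0.015, -0.012, 0, 0.0008, 0, 0.015, -0.016, 0, 0.0008, 0, 0.015, -0.02, 0, 0.0008, 0, 0.015]'
python3 drive.py '[-0.002, 0, 0, 0, 0.015, -0.004, 0, 0, 0, 0.015, -0.006, 0, 0, 0, 0.015, -0.008, 0, 0, 0, 0.015, -0.008, 0, 0, 0, 0.015]'
```

```text
time: 9.02
ee_pos: [0.5083, -0.0286, 0.0791]
tcp_rot: [179.6, -0.3, 99.7]
wrist_force: [-4.0, 18.4, 27.8]
opening: 0.015
grasp_force: 16.1
time: 9.43
ee_pos: [0.5091, -0.0329, 0.0791]
tcp_rot: [179.6, -0.2, 99.7]
wrist_force: [-4.1, 15.5, 27.9]
opening: 0.015
grasp_force: 15.7
```

In the tool's units: -0.004 m is -0.008, -0.003 m is -0.006.

```bash

python3 drive.py '[-0.002, 0, 0, 0, 0.015, -0.004, 0, 0, 0, 0.015, -0.006, 0, 0, 0, 0.015, -0.008, 0, 0, 0, 0.015, -0.008, 0, 0, 0, 0.015]'
python3 drive.py '[-0.002, 0, 0, 0, 0.015, -0.004, 0, 0, 0, 0.015, -0.006, 0, 0, 0, 0.015, -0.006, 0, 0, 0, 0.015]'
python3 - <<'E'
from workcell import bot, cam, order
import cv2,numpy as np
s=cam.camera("scene");t=cam.camera("top")
cv2.imwrite("pics/c4.png",np.vstack([cv2.resize(s[165:215,260:350],(700,340),interpolation=2),cv2.resize(t[210:250,325:385],(390,260),interpolation=2).repeat(1,0) if 0 else cv2.copyMakeBorder(cv2.resize(t[210:250,325:385],(390,260),interpolation=2),0,0,0,310,0)]))
E
```

```text
time: 9.85
ee_pos: [0.5098, -0.0369, 0.0791]
tcp_rot: [179.6, -0.2, 99.7]
wrist_force: [-4.0, 15.6, 27.3]
opening: 0.0148
grasp_force: 15.7
time: 10.18
ee_pos: [0.51, -0.0381, 0.0791]
tcp_rot: [179.6, -0.5, 99.8]
wrist_force: [-6.0, 26.0, 28.8]
opening: 0.015
grasp_force: 24.3
```

View pics/c4.png

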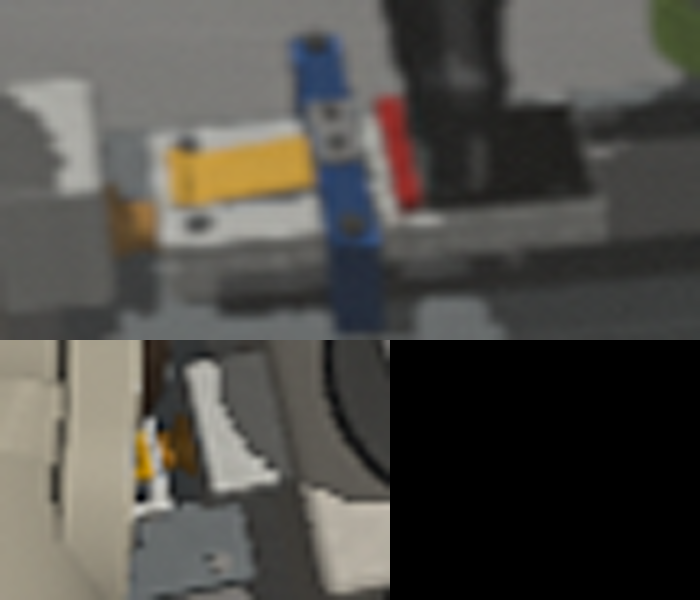

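The nose touches the brass nozzle, the leaf lies on the upper half, and the rib is just short of the bridge. I'll push slightly more to confirm it has stalled, then ease off and lift.

In the tool's units: -0.002 m is -0.004, -0.0015 m is -0.003.

```bash

python3 drive.py '[-0.0014, 0, 0, 0, 0.015, -0.003, 0, 0, 0, 0.015, -0.004, 0, 0, 0, 0.015, -0.004, 0, 0, 0, 0.015, -0.004, 0, 0, 0, 0.015]'
```

```text
time: 10.7
ee_pos: [0.51, -0.0384, 0.0791]
tcp_rot: [179.6, -0.7, 99.9]
wrist_force: [-5.7, 35.8, 30.9]
opening: 0.015
grasp_force: 27.2
```

In the tool's units: 0.003 m is 0.006, 0.002 m is 0.004.

```bash

python3 drive.py '[0.002, 0, 0, 0, 0.015, 0.004, 0, 0, 0, 0.015, 0.006, 0, 0, 0, 0.015, 0.006, 0, 0, 0, 0.015]'
python3 drive.py '[0.002, 0, 0, 0, 0.015, 0.002, 0, 0, 0, 0.015]'
```

```text
time: 11.03
ee_pos: [0.51, -0.038, 0.0791]
tcp_rot: [179.6, -0.3, 99.8]
wrist_force: [-5.2, 20.2, 28.1]
opening: 0.0148
grasp_force: 23.2
time: 11.2
ee_pos: [0.51, -0.0379, 0.0791]
tcp_rot: [179.6, -0.2, 99.7]
wrist_force: [-2.7, 15.4, 26.7]
opening: 0.0149
grasp_force: 22.0
```

In the tool's units: 0.0025 m is 0.005, 0.002 m is 0.004.

```bash

python3 drive.py '[0.002, 0, 0, 0, 0.015, 0.004, 0, 0, 0, 0.015, 0.005, 0, 0, 0, 0.015, 0.005, 0, 0, 0, 0.015]'
```

```text
time: 11.53
ee_pos: [0.5099, -0.0376, 0.0791]
tcp_rot: [179.6, 0.1, 99.6]
wrist_force: [-0.8, 0.6, 24.6]
opening: 0.015
grasp_force: 17.8
```

In the tool's units: -0.005 m is -0.01, -0.004 m is -0.008.

```bash

python3 drive.py '[0, 0, -0.002, 0, 0.015, 0, 0, -0.004, 0, 0.015, 0, 0, -0.006, 0, 0.015, 0, 0, -0.008, 0, 0.015, 0, 0, -0.01, 0, 0.015]'
python3 drive.py '[0.002, 0, -0.008, 0, 0.015, 0.004, 0, -0.016, 0, 0.015, 0.004, 0, -0.04, 0, 0.015, 0.004, 0, -0.1, 0, 0.015, 0.004, 0, -0.16, 0, 0.015]'
python3 drive.py '[0.06, 0, -0.04, 0, 0.015, 0.12, 0, -0.08, 0, 0.015, 0.18, 0, -0.12, 0, 0.015, 0.24, 0, -0.12, 0, 0.015, 0.24, 0, -0.12, 0, 0.015]'
python3 - <<'E'
from workcell import bot, cam, order
import cv2,numpy as np
s=cam.camera("scene");t=cam.camera("top");cv2.imwrite("pics/s5.png",s);cv2.imwrite("pics/t5.png",t)
cv2.imwrite("pics/c5.png",np.vstack([cv2.resize(s[165:205,265:355],(700,300),interpolation=2),cv2.resize(t[205:245,300:390],(700,300),interpolation=2)]))
E
```

```text
time: 11.95
ee_pos: [0.5072, -0.0377, 0.0799]
tcp_rot: [-179.9, -0.0, 99.6]
wrist_force: [0.1, -0.4, -0.5]
opening: 0.0152
grasp_force: 0.0
time: 12.37
ee_pos: [0.5064, -0.0356, 0.161]
tcp_rot: [-179.9, -0.0, 99.6]
wrist_force: [1.0, 0.1, 0.1]
opening: 0.0154
grasp_force: 0.0
time: 12.78
ee_pos: [0.4869, 0.0863, 0.2227]
tcp_rot: [179.8, -0.1, 99.8]
wrist_force: [-0.6, -0.1, -1.2]
opening: 0.015
grasp_force: 0.0
```

View pics/c5.png

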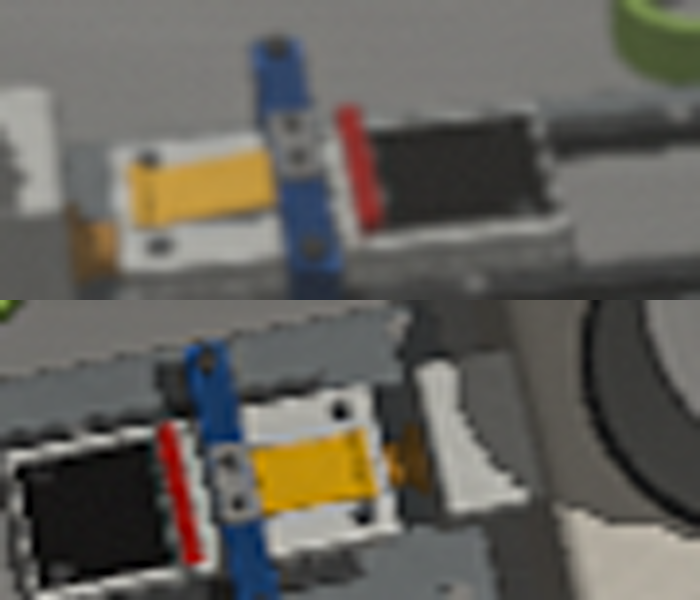

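The view after release shows the die still shut under the leaf and the nose at the brass nozzle. I'll check numerically.

```bash
python3 - <<'E'
from workcell import bot, cam, order
from h import *
print(bot.get_obs()["ee_pos"])
I={n:cam.camera_info(n) for n in("scene","top")}
s=cv2.imread("pics/s5.png");t=cv2.imread("pics/t5.png");w=cam.camera("wrist");W=cam.camera_info("wrist");cv2.imwrite("pics/w5.png",w)
R=((0,120,60),(8,255,255));B=((0,0,0),(180,90,45))
rs=blobs(s,*R,(265,160,410,230));rt=blobs(t,*R,(240,195,375,275));print("red",rs[0][1],rt[0][1])
c4=cv2.imread("pics/c4.png")[:340];c=cv2.resize(c4,(90,50),interpolation=cv2.INTER_AREA);r4=blobs(c,*R,(0,0,90,50),8);r5=blobs(s[165:215,260:350].copy(),*R,(0,0,90,50),8);print("c4/c5 red",r4[0][:2],r5[0][:2])
for z in [0]:
    x,e=tri([ray(I["scene"],rs[0][1]),ray(I["top"],rt[0][1])]);print("rib",x,e)
ps=max(blobs(s,*B,(300,160,345,205)),key=lambda b:b[0]);pt=max(blobs(t,*B,(300,215,326,250)),key=lambda b:b[0]);print(ps[1:],pt[1:])
x,e=tri([ray(I["scene"],ps[1]),ray(I["top"],pt[1])]);print("pad",x,e)
u=np.array([np.cos(np.radians(-80.35)),np.sin(np.radians(-80.35))])
for n,o in(("tail top",(.4705,.1638)),("tail wrist",(.4715,.165))):
    for m,i,b,z in(("top",I["top"],pt,.055),("scene",I["scene"],ps,.055)):print(n,m,((onz(i,b[1],z)[:2]-o)@u-.2).round(4))
for b in blobs(w,*R,(0,0,640,400),100):
    p=onz(W,b[1],.064);print("wrist rib",b[0],b[1],p,((p[:2]-(.4715,.165))@u-.2).round(4))
E
```

```text
[0.48708568 0.08346246 0.22110676]
red [311.  187.2] [322.4 230.3]
c4/c5 red (np.int32(43), array([51., 22.])) (np.int32(43), array([51. , 22.2]))
rib [ 0.51180664 -0.05096946  0.06144868] [np.float64(0.0002896977278282047), np.float64(0.0002896977278282107)]
(array([323.3, 187.4]), [[313.5, 182.8], [332.2, 180.8], [333.5, 192.1], [314.8, 194.1]]) (array([311.8, 233. ]), [[301.7, 226.6], [319.2, 223.4], [322.1, 239.6], [304.7, 242.8]])
pad [ 0.5054608  -0.02031043  0.05551024] [np.float64(9.124049747920056e-05), np.float64(9.124049747921017e-05)]
tail top top -0.0127
tail top scene -0.0126
tail wrist top -0.0117
tail wrist scene -0.0116
wrist rib 335 [315.3 329.4] [ 0.51029908 -0.05108426  0.064     ] 0.0195
```

View pics/w5.png

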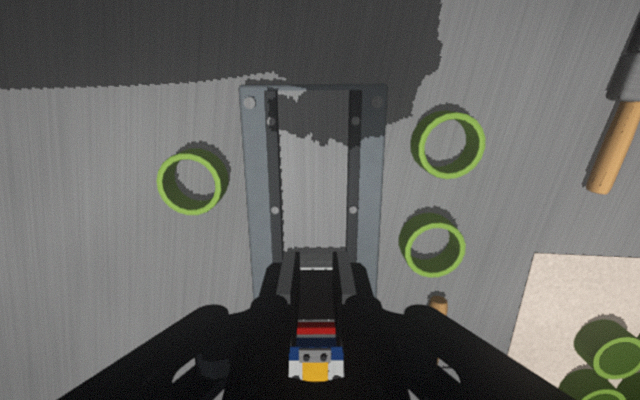

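The pad is at station x ≈ -12 mm (home is -11, accuracy about 2 mm) and z = 55.5 mm, which is shut. The rib pixels match those taken while pressing against the stop, so I'm handing in.

```bash
python3 drive.py '[0, 0, 0, 0, 0.015, 0, 0, 0, 0, 0.015, 0, 0, 0, 0, 0.015]'; python3 -c "
from workcell import bot, cam, order
print(order.job_done())"
```

```text
time: 13.18
ee_pos: [0.4872, 0.0818, 0.22]
tcp_rot: [-180.0, 0.0, 99.5]
wrist_force: [-0.2, -0.6, -0.1]
opening: 0.015
grasp_force: 0.0
the job is handed in; nothing more can be done
None
```

The die is shut and stopped hard against the nozzle, within the cameras' 2 mm accuracy, with only the leaf spring holding it; I handed the job in at about 13 s with the arm clear, and no verdict came back.

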